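# Shut the rotary waffle iron, turn it over and start it

### The job

Get the waffle baking: push the open lid of the waffle iron shut, then turn the shut iron right over, half a turn to its stop, by pushing the arms of its three-armed handle away from you over the top, one after the other, and then press the start button fully down and let it up. Only push, with light pressure: take nothing between the fingers, do not turn the iron with the lid open or press the button early, and leave the other breakfast things where they are.

Things in the scene. Friction and masses are not known exactly. Their poses are not given: they have to be found in the camera images.
- iron: small rotary waffle iron, steel and black, fixed to the worktop. Origin on the worktop under the middle of its round plates; local y to its left, x to its back (away from the robot at yaw 0), z up. Foot plate 140 mm (x) by 305 mm (y), 25 mm high. Two round plates, 156 mm across, turn on a level axle along local y at z 115 mm, between a column (right) and a post (left)
- column_top (a point): middle of the top (z 141 mm) of the black bearing column at the iron's right end: it measures 78 mm (local x) by 56 mm (local y) and carries the start button
- post_top (a point): middle of the top (z 132 mm) of the slim bearing post left of the plates, 34 mm (local x) by 18 mm (local y)
- iron_drum (a joint): turn of plates and star handle about the axle, rad: 0 = as found (lid on top), pi = turned right over; hard stops at 0 and pi. Grows as the uppermost arm of the star handle is pushed away from the robot (local +x). Stiff bearing, about 0.2 N m: stays where left. Shut, the plates are 60 mm thick together; plates and lid sweep a radius of 85 mm round the axle
- iron_lid (a joint): lid angle, rad: 0 = shut, 1.57 = standing straight up, stop at 1.8. Hinged at the right edge of the lower plate, axis along local x: it shuts by swinging left (local +y) and down. Stiff hinge (0.36 N m): stays at any angle, also upside down. Round, 156 mm across, 26 mm thick; its outer face lies 8 mm outside the hinge axis, its inner face 18 mm inside
- lid_hinge (a point): middle of the lid's hinge axis: 92 mm right of the plates' middle (local y) and, at drum 0, 22 mm above the axle (z 137 mm). The lid's round centre is 92 mm from this axis
- lid_grip (a point): middle of the black bar on the lid's free edge, 16 mm thick, 66 mm long along local x, 189 mm from the hinge axis
- handle_hub (a point): centre of the three-armed star handle, on the axle's line at z 115 mm, 175 mm left of the plates' middle, outside the post. Three straight arms, 120 degrees apart, stand out from this 32 mm hub at right angles to the axle and turn with the drum: rods 13 mm thick with a round-ended black sleeve 20 mm thick on the outer part, from 26 to 72 mm from the hub's centre
- handle_a (a point): point on the middle line of the handle arm that points straight up at drum 0, 52 mm from the hub's centre (its tip is 20 mm farther out)
- handle_b (a point): same point on the arm that points down towards the robot at drum 0; this arm points straight up at drum 2.09 rad, and 60 degrees forward of upright (away from the robot) when the iron is turned over
- handle_c (a point): same point on the third arm, which points down and away from the robot at drum 0
- start_button_top (a point): middle of the top of the round steel start button, 24 mm across, on top of the column at z 158 mm; pressed straight down
- start_button (a joint): travel of the start button, m: 0 = up, 0.005 = fully down; a spring brings it back, fully down takes about 5 N
- mug_1: dotted china mug with handle, 78 x 114 mm over the handle, 93 mm high, to the left of the waffle iron; a bystander. Origin: centre of its underside
- jar_1: glass jar with a black screw cap, 63 mm across, 94 mm high, to the right of the waffle iron; a bystander. Origin: centre of its underside
- jam_cup_a: foil portion cup of jam, 64 x 58 mm, 27 mm high, right of the jar, the farther of two; a bystander. Origin: centre of its underside
- jam_cup_b: foil portion cup of jam, 64 x 58 mm, 27 mm high, right of the jar, the nearer of two; a bystander. Origin: centre of its underside
- white_bowl: white china cereal bowl, 118 mm across, 76 mm high, on the right-hand counter; a bystander. Origin: centre of its underside

How it is judged (in metres and radians):
On the way, in this order (a step that is already met when the one before it is completed fails the run):
1. the lid is shut while the iron is still the way it was found (value of joint iron_lid below 0.08 rad and value of joint iron_drum below 0.35 rad), for 0.2 s.
2. the shut iron is turned right over to its stop (value of joint iron_drum above 2.97 rad and value of joint iron_lid below 0.1 rad), for 0.2 s.
3. the start button is pressed down (value of joint start_button above 0.0035 m), for 0.05 s.
At the end, for the whole second after the job is handed in: the iron is turned over to within 0.17 rad (10 degrees) of its stop and at rest, its lid shut to within 0.1 rad, and the start button is up again (all of step 2 and value of joint start_button below 0.0015 m and velocity of joint iron_drum between -0.05 and 0.05 rad/s); the robot touches nothing.
It fails at once if the iron is turned (more than 0.35 rad) with its lid open (more than 0.2 rad): the waffle would fall out (value of joint iron_drum above 0.35 rad and value of joint iron_lid above 0.2 rad).
It fails at once if the start button is pressed before the iron has been turned over (value of joint start_button above 0.0035 m and value of joint iron_drum below 2.9 rad).
It fails at once if an arm of the handle or the lid's grip bar is taken between the fingers (the point between the finger pads comes within 15 mm of its middle line) instead of being pushed (distance between the grasp point and handle_a below 0.015 m or distance between the grasp point and handle_b below 0.015 m or distance between the grasp point and handle_c below 0.015 m or distance between the grasp point and lid_grip below 0.015 m).
It fails at once if the iron is clamped or pushed hard (more than 60 N on the fingers) (contact force between the fingers and iron above 60 N).
It fails at once if a breakfast thing beside the iron is moved or lifted by more than 25 mm (distance of any of mug_1, jar_1, jam_cup_a, jam_cup_b, white_bowl from where it was at the start of the episode above 0.025 m).
It also fails if it takes over 72 s, if anything falls off the work surface, if the arm or the gripper's body presses on something with over 40 N, if the wrist force passes 120 N, or if a joint passes its speed limit or range.

### The arm

A 6-joint arm with a two-finger parallel gripper is mounted at the origin on a cart in front of the work surface, level with it; the furniture and walls round the work are solid. World frame = base frame: x ahead of the robot, y to its left, z up, the work surface at z = 0. Lengths are in mm, angles in degrees, forces in N, time in s.
With the tool pointing down it reaches from about 225 to 725 mm from the base axis. Payload 3.1 kg.
Tool frame: the origin (TCP) lies at the very end of the fingers, on their centre line; the grasp point (between the pads) lies 19 mm behind it (r.hold_point_z is the distance from the TCP to the grasp point, in mm); z points along the fingers, y is the line along which they close (so a half turn about z gives the same grasp; the last joint's range is limited). The gripper opens to 85 mm and grips with 20 to 120 N. Pads are 22 mm wide; open, the fingers measure 114 mm over their backs; the gripper's body (76 mm by 85 mm) begins 54 mm behind the grasp point. The pads swing forward as they close: fully open they stand 13 mm farther back than shut.
Start: joints at [-81.75, 2.75, 5.684, 92.934, 0, 82.678], TCP at [140.929, -505.723, 231.312] pointing down, gripper open.
Joint ranges: [-166.93, 166.93], [-56.73, 111.36], [-69.38, 81.34], [-121.58, 131.49], [-85.45, 84.26], [-180, 180]. Speed limits (degrees/s): [159.86, 159.86, 180, 180, 180, 180].

### API

Orientations are given as a 3x3 rotation matrix whose columns are the frame's x, y, z axes.
In Python, from station import r gives the robot as it stands.
- The arm moves only by the shell command python3 -m inch 'ROWS' [OPENING]. ROWS is JSON, one flat list of numbers, 6 for each row, row after row: the shift along the world's x, y, z in units of 40 mm (1.0 is 40 mm), then the turn, a rotation vector about the world's x, y, z in units of 8 degrees (1.0 is 8 degrees). In form: [dx, dy, dz, wx, wy, wz, dx, dy, dz, wx, wy, wz, ...]. A call has 1 to 20 rows; each row shifts and turns the commanded pose from where the row before left it; what a row does not reach is not made up. A row lasts 1/8 s, in which the tool goes at most 62.5 mm and 10.7 degrees, less where a joint would pass 70% of its speed; a pose out of reach is approached as far as the arm can. A call is refused whole if a number of a shift passes 1 or a number of a turn 1, either way. A call with a gripper value outside its range is refused whole. OPENING is the opening, from 0 (shut) to 1 (fully open), set as the call begins (- or left out, the last holds). The fingers move at their own pace and stop on an object; the grip force is fixed at half the most. Time passes only in rows, so rows that do not move let the fingers close. It gives the time, the measured TCP pose, the force, the opening and the grip force at its end, in the units of the state.
- r.get_state(): the state, without advancing time (a new reading comes with each control period).
- r.get_image(name): name is "scene" or "top"; returns a dict with "frame" (384x512x3 uint8, blue, green, red), "mtx" (3x3 intrinsics, pixels), "rvec" (rotation vector, rad) and "tvec" (3), from world to camera coordinates, as OpenCV has them. Camera axes: x right, y down, z forward; pixel columns grow to the right and rows downward; lengths in mm; the calibration is good to about 2 mm. A picture is of the moment at which its call begins. There is no depth.
- r.close_job(): hands the job in; it is judged then, once.
The state is a dict: "clock": time; "joint_positions": joint angles; "qvel": joint speeds; "effort": joint torques, N m; "ee_pos": TCP position; "tool_rot": TCP orientation; "force": force on the tool from outside, world axes, zero at the start; "ft_torque": the same for the moment, N m; "opening": finger opening in mm; "grasp_force": force on a finger pad.
Only numpy, scipy, OpenCV 4.12 (cv2) and the standard library are available. Lean on these libraries where they do the work, as an engineer would, in place of code of your own. Each camera call takes 0.05 s, during which the arm holds its last target. There are 200 camera calls.

## Working session

There is one attempt and no reset: what is moved stays moved. The work goes in short steps, Python scripts to look and compute and a shell command to move; the robot and the scene stay as the last step left them, time stands still between calls to the robot, and variables do not carry over. Pictures are saved under pics/ and viewed, at most 10 in all, crops included, and the job is handed in when it is done.

```bash
mkdir -p pics; ls; python3 - <<'E'
from station import r
import cv2,numpy as np
for n in ("scene","top"):
    d=r.get_image(n); cv2.imwrite(f"pics/{n}0.png",d["frame"]); np.savez(f"{n}.npz",**{k:np.array(d[k]) for k in("mtx","rvec","tvec")})
    R=cv2.Rodrigues(np.array(d["rvec"]))[0]; print(n,(-R.T@np.array(d["tvec"]).ravel()).round(),R.round(2).tolist(),np.array(d["mtx"]).round().tolist())
print(r.get_state())
E
```

```text
pics
scene [-813.  925.  807.] [[-0.57, -0.82, -0.0], [-0.33, 0.23, -0.92], [0.76, -0.52, -0.4]] [[488.0, 0.0, 261.0], [0.0, 488.0, 187.0], [0.0, 0.0, 1.0]]
top [ 325.   20. 1339.] [[0.01, -1.0, 0.0], [-0.99, -0.01, -0.13], [0.13, -0.0, -0.99]] [[402.0, 0.0, 257.0], [0.0, 402.0, 190.0], [0.0, 0.0, 1.0]]
{'clock': 0.1, 'joint_positions': array([-8.17493396e+01,  2.78850376e+00,  5.59966386e+00,  9.29346132e+01,
       -3.10881068e-03,  8.26786504e+01]), 'qvel': array([ 0.10415961, -0.01824766,  0.2868781 ,  0.03837719,  0.01071496,
       -0.07825728]), 'effort': array([ 2.82133180e-03, -3.39849257e+01,  3.20936501e+01,  1.57668698e-02,
       -1.52911834e-04, -4.28992266e-06]), 'ee_pos': array([ 140.83427269, -505.16845466,  230.2274535 ]), 'tool_rot': array([[ 9.63293848e-01,  2.68448934e-01, -3.62899838e-04],
       [ 2.68449088e-01, -9.63291531e-01,  2.12457273e-03],
       [ 2.20760944e-04, -2.14400797e-03, -9.99997677e-01]]), 'force': array([-0.241193  , -0.49747924,  0.85533774]), 'ft_torque': array([ 0.04444013,  0.04632457, -0.00927134]), 'grasp_force': 0.0, 'opening': 85.58223004487812}
```

View pics/scene0.png

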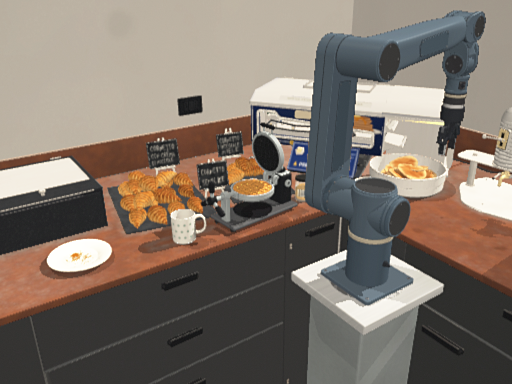

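View pics/top0.png

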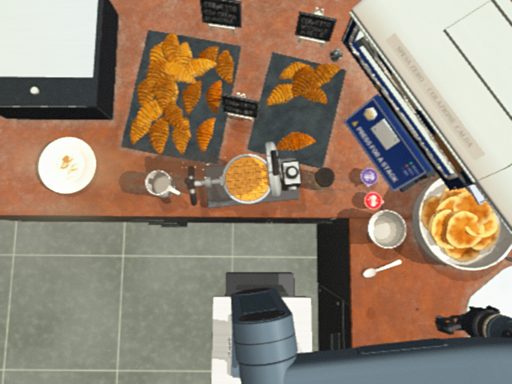

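Top view: waffle iron plates at about (248,178), lid edge at x≈272, column with button at about (290,173), star handle near (193,185), mug at (160,183), jar at (324,177). I'll enlarge both views.

```bash
python3 - <<'E'
import cv2
a=cv2.imread("pics/top0.png")[135:225,140:345]; b=cv2.imread("pics/scene0.png")[120:260,160:320]
cv2.imwrite("pics/topc.png",cv2.resize(a,None,fx=3.9,fy=3.9,interpolation=cv2.INTER_CUBIC))
cv2.imwrite("pics/scenec.png",cv2.resize(b,None,fx=4,fy=4,interpolation=cv2.INTER_CUBIC))
E
```

```text
(no output)
```

View pics/topc.png

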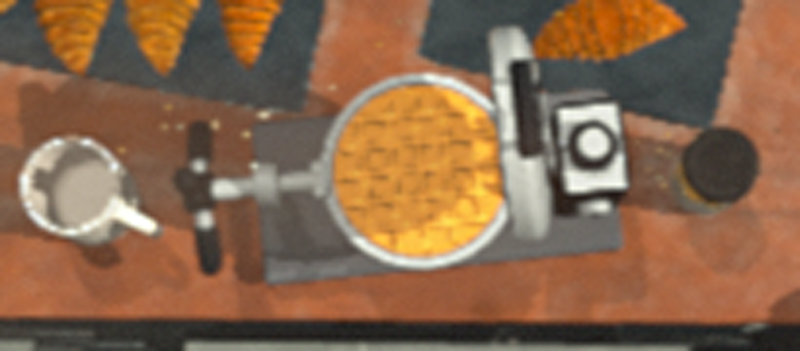

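View pics/scenec.png

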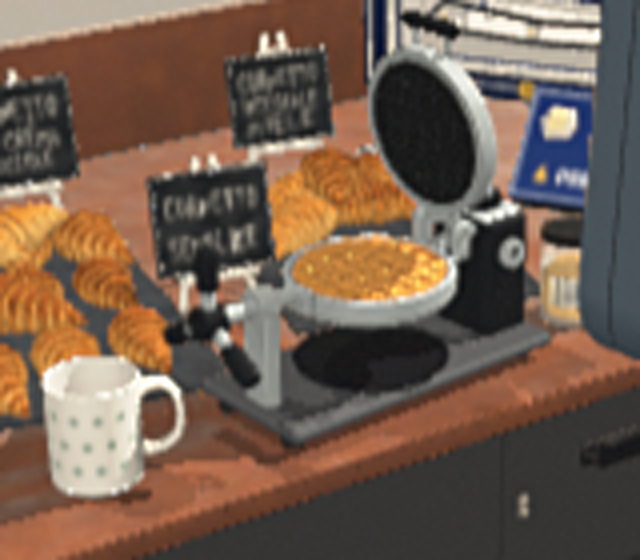

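Top crop: button (592,145), post top (265,180), plate circle centre (418,172), grip bar centre (524,108), foot corners (253,125), (268,283), (620,248). Scene crop: grip bar (430,24), hub (190,325), button ≈ (492,212), foot corner near-left ≈ (290,435).

```bash
cat > fit.py <<'E'
import numpy as np,cv2
from scipy.optimize import least_squares
C={n:np.load(n+".npz") for n in("top","scene")}
def proj(n,P): c=C[n]; return cv2.projectPoints(np.array(P,float).reshape(-1,1,3),c["rvec"],c["tvec"],c["mtx"],None)[0].reshape(-1,2)
def un(n,uv):
    s,o=(3.9,(140,135)) if n=="top" else (4,(160,120))
    return (np.array(uv)+.5)/s-.5+o
def pix(n,X): return proj(n,[X])[0]
def w(p,l):
    x,y,a=p[:3];c,s=np.cos(a),np.sin(a)
    return [x+c*l[0]-s*l[1],y+s*l[0]+c*l[1],l[2]]
def grip(a,d=189): return [0,-92+np.cos(a)*d,137+np.sin(a)*d]
if __name__=="__main__":
    # p: x,y,yaw,lid,yfoot,ybutton,ypost
    obs=[("top",lambda p:(0,p[5],158),(592,145)),("top",lambda p:(0,p[6],132),(265,180)),("top",lambda p:(0,0,119),(418,172)),
     ("top",lambda p:grip(p[3]),(525,108)),("scene",lambda p:grip(p[3]),(430,24)),("scene",lambda p:(0,175,115),(190,325)),
     ("top",lambda p:(70,p[4]+152.5,25),(253,125)),("top",lambda p:(-70,p[4]+152.5,25),(268,283)),("top",lambda p:(-70,p[4]-152.5,25),(620,248)),
     ("scene",lambda p:(0,p[5],158),(492,206)),("scene",lambda p:(-70,p[4]+152.5,25),(290,435)),("scene",lambda p:(0,175,187),(207,252)),
     ("scene",lambda p:(0,p[6],132),(268,275)),("top",lambda p:(0,175,187),(185,185))]
    f=lambda p:np.concatenate([pix(n,w(p,g(p)))-un(n,uv) for n,g,uv in obs])
    s=least_squares(f,[400,50,0.1,1.57,0,-125,140],loss="soft_l1")
    print(s.x.round(3)); print(f(s.x).reshape(-1,2).round(1).tolist())
    p=s.x
    for k,l in dict(button=(0,p[5],158),hub=(0,175,115),a=(0,175,167),grip=grip(p[3]),plates=(0,0,115),post=(0,p[6],132)).items(): print(k,np.round(w(p,l),1))
    # bystanders
    for nm,uv,z in(("mug",(75,187),93),("mughandle",(155,228),60),("jar",(720,165),94)):
        c=C["top"];R=cv2.Rodrigues(c["rvec"])[0];o=-R.T@c["tvec"].ravel();d=R.T@np.linalg.inv(c["mtx"])@np.append(un("top",uv),1);print(nm,(o+d*(z-o[2])/d[2]).round(1))
E
python3 fit.py
```

```text
[ 5.20498e+02  4.87460e+01  1.08000e-01  1.47900e+00 -1.35380e+01
 -1.35938e+02  1.15831e+02]
[[0.4, -0.1], [1.0, 0.7], [-0.1, -0.4], [-0.4, 0.4], [0.8, -0.3], [4.8, -0.9], [-1.0, -0.4], [-1.2, 0.9], [1.1, 0.6], [-2.4, -5.2], [1.8, -0.5], [-0.4, -2.5], [-0.7, 2.3], [-1.1, -1.5]]
button [535.1 -86.4 158. ]
hub [501.7 222.7 115. ]
a [501.7 222.7 167. ]
grip [528.5 -25.5 325.2]
plates [520.5  48.7 115. ]
post [508.1 163.9 132. ]
mug [509.3 323.7  93. ]
mughandle [480.6 264.9  60. ]
jar [ 530.6 -193.8   94. ]
```

```bash
sed -i 's/(190,325)/(207,321)/; s/("scene",lambda p:(0,p\[5\],158),(492,206)),//' fit.py; python3 fit.py
```

```text
[ 5.20995e+02  4.80290e+01  1.10000e-01  1.47500e+00 -1.26800e+01
 -1.34045e+02  1.16562e+02]
[[-0.0, -0.3], [1.0, 0.6], [0.1, -0.6], [-0.4, 0.1], [0.7, -0.4], [0.7, 0.1], [-1.1, -0.5], [-1.2, 0.9], [1.1, 0.3], [1.8, -0.5], [-0.2, -2.5], [-0.7, 2.2], [-0.9, -1.5]]
button [535.7 -85.2 158. ]
hub [501.7 222.  115. ]
a [501.7 222.  167. ]
grip [529.1 -25.5 325.1]
plates [521.  48. 115.]
post [508.2 163.9 132. ]
mug [509.3 323.7  93. ]
mughandle [480.6 264.9  60. ]
jar [ 530.6 -193.8   94. ]
```

```bash
python3 -m inch '[0,0,0.8,0,0,-0.6, 0,0,0.8,0,0,-0.6, 0.5,0.5,0.8,0,0,0, 1,0.9,0,0,0,0, 1,0.9,0,0,0,0, 1,0.9,0,0,0,0, 1,0.9,0,0,0,0, 1,0.9,0,0,0,0, 1,0.9,0,0,0,0, 1,0.9,0,0,0,0, 1,0.9,0,0,0,0, 1,0.9,0,0,0,0, 0.2,0.5,0,0,0,0, 0,0,0,0,0,0, 0,0,0,0,0,0]' 0
```

```text
clock: 1.98
ee_pos: [528.5, -142.3, 327.1]
tool_rot: [[0.995, 0.104, -0.001], [0.104, -0.995, -0.0], [-0.001, 0.0, -1.0]]
force: [1.1, 0.1, 1.3]
opening: -0.2
grasp_force: 0.0
```

```bash
python3 -m inch '[0.05,0.8,-0.6,0,0,0, 0.05,0.75,-0.63,0,0,0, 0,0.3,0,0,0,0, 0,0.3,0,0,0,0, -0.03,0.27,-0.035,0,0,0, -0.03,0.27,-0.035,0,0,0, -0.03,0.29,-0.09,0,0,0, -0.03,0.29,-0.09,0,0,0, 0,0,0,0,0,0]'
```

```text
clock: 3.1
ee_pos: [527.6, -9.6, 267.5]
tool_rot: [[0.994, 0.106, -0.001], [0.106, -0.994, 0.001], [-0.001, -0.001, -1.0]]
force: [0.3, -0.5, -0.7]
opening: -0.4
grasp_force: 0.0
```

```bash
python3 - <<'E'
from station import r
import cv2
a=r.get_image("scene")["frame"][100:260,160:340]
cv2.imwrite("pics/s2.png",cv2.resize(a,None,fx=3,fy=3,interpolation=cv2.INTER_CUBIC))
E
```

```text
(no output)
```

View pics/s2.png

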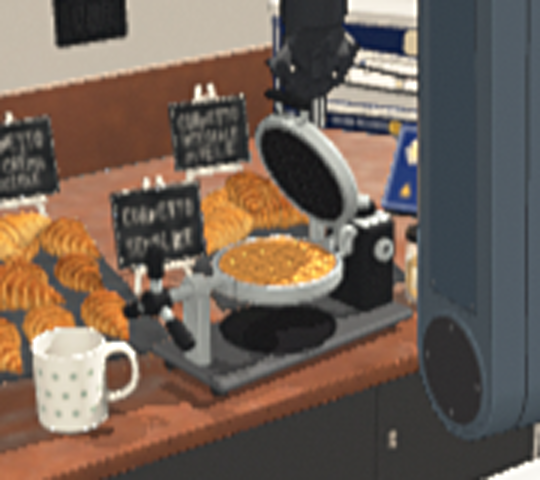

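The lid (centre ≈ (305,170)) has tipped left to about 60°, with the drum still level. I'll continue along the arc.

```bash
python3 -m inch '[-0.03,0.27,-0.14,0,0,0, -0.03,0.27,-0.14,0,0,0, -0.03,0.25,-0.18,0,0,0, -0.03,0.25,-0.18,0,0,0, -0.02,0.21,-0.22,0,0,0, -0.02,0.21,-0.22,0,0,0, -0.02,0.17,-0.255,0,0,0, -0.02,0.17,-0.255,0,0,0, -0.01,0.12,-0.28,0,0,0, -0.01,0.12,-0.28,0,0,0, -0.01,0.07,-0.29,0,0,0, 0,0.07,-0.2,0,0,0, 0,0,0,0,0,0]'
```

```text
clock: 4.78
ee_pos: [518.2, 76.3, 161.2]
tool_rot: [[0.995, 0.104, -0.002], [0.104, -0.995, -0.0], [-0.002, -0.0, -1.0]]
force: [0.4, 0.6, 0.3]
opening: -0.1
grasp_force: 0.0
```

```bash
python3 -m inch '[0,0.03,-0.15,0,0,0, 0,0,-0.15,0,0,0, 0,0,-0.1,0,0,0, 0,0,0,0,0,0]'; python3 -m inch '[0,0,-0.05,0,0,0, 0,0,0,0,0,0]'
```

```text
clock: 5.28
ee_pos: [518.7, 77.3, 146.0]
tool_rot: [[0.995, 0.104, -0.001], [0.104, -0.995, -0.0], [-0.001, 0.0, -1.0]]
force: [-0.0, -0.2, 0.1]
opening: 0.1
grasp_force: 0.0
clock: 5.52
ee_pos: [519.0, 77.4, 145.0]
tool_rot: [[0.995, 0.104, 0.0], [0.104, -0.995, -0.0], [0.0, 0.0, -1.0]]
force: [-0.8, 0.2, 2.5]
opening: -0.2
grasp_force: 1.4
```

```bash
python3 -m inch '[0,0,-0.05,0,0,0, 0,0,0,0,0,0]';  python3 -m inch '[0,0,-0.05,0,0,0, 0,0,0,0,0,0]'
```

```text
clock: 5.78
ee_pos: [519.0, 77.4, 144.9]
tool_rot: [[0.995, 0.104, 0.002], [0.104, -0.995, -0.0], [0.002, 0.001, -1.0]]
force: [-4.5, 0.4, 9.2]
opening: -0.0
grasp_force: 4.9
clock: 6.02
ee_pos: [519.3, 77.4, 144.9]
tool_rot: [[0.995, 0.104, 0.004], [0.104, -0.995, -0.0], [0.003, 0.001, -1.0]]
force: [-6.2, -0.9, 15.8]
opening: 0.1
grasp_force: 8.0
```

The lid seats at z 145, as expected for shut. Next: retreat and go behind arm a.

```bash
python3 -m inch '[0,0,0.1,0,0,0, 0,0,0.9,0,0,0, 0,0,1,0,0,0, -0.55,0.2,0.6,0,0,0, -0.55,0.8,0,0,0,0, -0.55,0.8,0,0,0,0, 0,0.85,0,0,0,0, 0,0.83,0,0,0,0, 0,0,-0.7,0,0,0, 0,0,-0.7,0,0,0, 0,0,-0.5,0,0,0, 0,0,0,0,0,0, 0,0,0,0,0,0]'; python3 - <<'E'
from station import r
import cv2,numpy as np
a=r.get_image("scene")["frame"][100:260,160:340]; b=r.get_image("top")["frame"][130:230,140:320]
f=lambda i:cv2.resize(i,None,fx=3,fy=3,interpolation=cv2.INTER_CUBIC)
cv2.imwrite("pics/s3.png",cv2.resize(np.vstack([f(a),f(b)]),None,fx=.75,fy=.75,interpolation=cv2.INTER_AREA))
E
```

```text
clock: 7.65
ee_pos: [461.7, 164.0, 169.0]
tool_rot: [[0.985, 0.175, -0.008], [0.175, -0.984, 0.044], [0.0, -0.045, -0.999]]
force: [0.1, 0.4, -0.1]
opening: 0.2
grasp_force: 0.0
```

View pics/s3.png

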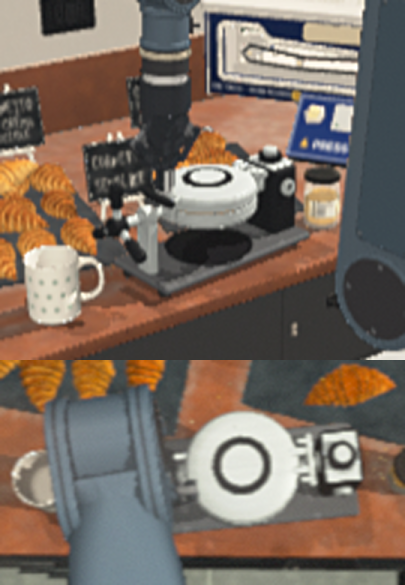

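The lid is shut flat on the plates and the iron is level. The finger stopped short in y (164 instead of ~216), so I'll check the joints.

```bash
python3 - <<'E'
from station import r
s=r.get_state(); 
for k in("joint_positions","qvel","effort","ee_pos","tool_rot","force","ft_torque"): print(k,s[k].round(2).tolist())
E
```

```text
joint_positions [10.03, -3.17, -7.25, 85.82, 2.57, 179.94]
qvel [-0.0, -0.47, -0.14, 0.01, -0.12, 0.03]
effort [0.0, -29.65, 31.83, 0.0, 0.15, 0.0]
ee_pos [461.99, 163.98, 169.8]
tool_rot [[0.98, 0.17, -0.01], [0.18, -0.98, 0.04], [0.0, -0.04, -1.0]]
force [-0.57, -0.59, 0.88]
ft_torque [-0.02, -0.04, 0.03]
```

Joint 6 is at its 180° limit. I'll raise, square the tool, and turn it +86° about z so the closing axis lies along the push.

```bash
python3 -m inch '[-0.1,0,0.8,-0.31,-0.06,0, 0,0,0.8,0,0,1, 0,0,0,0,0,1, 0,0,0,0,0,1, 0,0,0,0,0,1, 0,0,0,0,0,1, 0,0,0,0,0,1, 0,0,0,0,0,1, 0,0,0,0,0,1, 0,0,0,0,0,1, 0,0,0,0,0,1, -0.1,0.6,0,0,0,0.78, -0.1,0.7,0,0,0,0, 0,0,0,0,0,0]'
```

```text
clock: 9.5
ee_pos: [450.6, 209.6, 233.7]
tool_rot: [[-0.123, 0.992, -0.005], [0.992, 0.123, 0.0], [0.001, -0.005, -1.0]]
force: [-0.5, 0.2, 0.1]
opening: 0.1
grasp_force: 0.0
```

```bash
python3 -m inch '[0,0.15,-0.85,0,0,0, 0,0,-0.85,0,0,0, 0,0,0,0,0,0, 0.32,0.035,0,0,0,0, 0.32,0.035,0,0,0,0, 0.165,0.018,0.01,0,0,0, 0.165,0.018,0.01,0,0,0, 0.16,0.018,-0.03,0,0,0, 0.16,0.018,-0.03,0,0,0, 0.15,0.016,-0.07,0,0,0, 0.15,0.016,-0.07,0,0,0, 0,0,0,0,0,0]'
```

```text
clock: 11.0
ee_pos: [515.1, 221.4, 157.0]
tool_rot: [[-0.12, 0.993, -0.005], [0.993, 0.12, -0.0], [0.0, -0.005, -1.0]]
force: [-0.3, 0.4, 0.8]
opening: -0.1
grasp_force: 0.2
```

```bash
python3 -m inch '[0.125,0.03,-0.11,0,0,0, 0.125,0.03,-0.11,0,0,0, 0.09,0.02,-0.14,0,0,0, 0.09,0.01,-0.14,0,0,0, 0.055,0.01,-0.16,0,0,0, 0.055,0.01,-0.16,0,0,0, 0.15,0.015,-0.15,0,0,0, 0.15,0.015,-0.15,0,0,0, 0,0,0,0,0,0]'; python3 - <<'E'
from station import r
import cv2,numpy as np
a=r.get_image("scene")["frame"][130:250,170:320]
cv2.imwrite("pics/s4.png",cv2.resize(a,None,fx=4,fy=4,interpolation=cv2.INTER_CUBIC))
E
```

```text
clock: 12.12
ee_pos: [549.0, 227.0, 112.7]
tool_rot: [[-0.12, 0.993, -0.004], [0.993, 0.12, -0.0], [0.0, -0.004, -1.0]]
force: [0.9, 0.4, 3.4]
opening: 0.0
grasp_force: 1.3
```

View pics/s4.png

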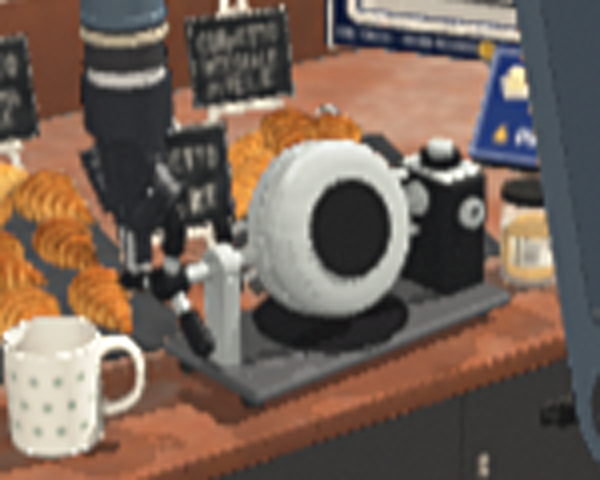

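The drum has turned past vertical, arm b is nearly upright at (170,240), and the lid is still shut. Now lift, go round behind arm b, and push it over.

```bash
python3 -m inch '[0,0,0.8,0,0,0, 0,0,1,0,0,0, 0,0,1,0,0,0, -0.6,-0.06,0.4,0,0,0, -0.8,-0.08,0,0,0,0, -0.8,-0.08,0,0,0,0, -0.75,-0.1,0,0,0,0, 0,0,0,0,0,0, 0,0,-0.8,0,0,0, 0,0,-0.8,0,0,0, 0,0,-0.35,0,0,0, 0,0,0,0,0,0]'
```

```text
clock: 13.68
ee_pos: [429.0, 213.7, 161.2]
tool_rot: [[-0.12, 0.993, -0.01], [0.993, 0.12, -0.002], [-0.0, -0.01, -1.0]]
force: [-0.3, -0.5, 0.3]
opening: 0.2
grasp_force: 0.0
```

```bash
python3 -m inch '[0.3,0.035,0.02,0,0,0, 0.3,0.035,0.02,0,0,0, 0.3,0.035,0.02,0,0,0, 0.3,0.035,0.02,0,0,0, 0.165,0.018,0.01,0,0,0, 0.165,0.018,0.01,0,0,0, 0.16,0.018,-0.03,0,0,0, 0.16,0.018,-0.03,0,0,0, 0.15,0.016,-0.07,0,0,0, 0.15,0.016,-0.07,0,0,0, 0,0,0,0,0,0]'
```

```text
clock: 15.05
ee_pos: [516.9, 223.8, 158.3]
tool_rot: [[-0.12, 0.993, -0.005], [0.993, 0.12, -0.001], [0.0, -0.005, -1.0]]
force: [-0.3, -0.1, -0.1]
opening: -0.1
grasp_force: 0.1
```

```bash
python3 -m inch '[0.125,0.025,-0.11,0,0,0, 0.1,0.025,-0.09,0,0,0, 0,0,0,0,0,0]'; python3 -m inch '[0.05,0.005,-0.05,0,0,0, 0,0,0,0,0,0]'
```

```text
clock: 15.42
ee_pos: [525.5, 225.6, 150.6]
tool_rot: [[-0.12, 0.993, -0.005], [0.993, 0.12, -0.001], [-0.0, -0.005, -1.0]]
force: [0.3, 0.3, 2.6]
opening: -0.2
grasp_force: 0.9
clock: 15.68
ee_pos: [527.0, 225.9, 148.8]
tool_rot: [[-0.12, 0.993, -0.006], [0.993, 0.12, -0.001], [-0.0, -0.006, -1.0]]
force: [0.1, -1.5, 3.4]
opening: 0.1
grasp_force: 1.6
```

```bash
python3 -m inch '[0.05,0.005,-0.07,0,0,0, 0,0,0,0,0,0]'; python3 -m inch '[0.03,0.005,-0.05,0,0,0, 0,0,0,0,0,0]';python3 -m inch '[0.03,0.005,-0.05,0,0,0, 0,0,0,0,0,0]'
```

```text
clock: 15.92
ee_pos: [529.3, 226.3, 146.1]
tool_rot: [[-0.12, 0.993, -0.005], [0.993, 0.12, -0.0], [0.0, -0.005, -1.0]]
force: [-0.6, -0.4, 3.9]
opening: -0.1
grasp_force: 1.6
clock: 16.18
ee_pos: [529.9, 226.4, 145.3]
tool_rot: [[-0.12, 0.993, -0.006], [0.993, 0.12, -0.001], [0.0, -0.006, -1.0]]
force: [-1.9, -0.7, 8.5]
opening: 0.1
grasp_force: 4.3
clock: 16.42
ee_pos: [530.3, 226.4, 145.0]
tool_rot: [[-0.121, 0.993, -0.006], [0.993, 0.121, -0.001], [0.0, -0.006, -1.0]]
force: [-5.1, -2.5, 14.6]
opening: 0.1
grasp_force: 8.0
```

At the stop: the force rose to 14 N with almost no motion. Lift off and move over the button.

```bash
python3 -m inch '[-0.03,0,0.15,0,0,0, 0,0,0.9,0,0,0, 0,0,1,0,0,0, 0,0,0.5,0,0,0, 0.02,-0.8,0,0,0,0, 0.02,-1,0,0,0,0, 0.02,-1,0,0,0,0, 0.02,-1,0,0,0,0, 0.02,-1,0,0,0,0, 0.02,-1,0,0,0,0, 0.02,-1,0,0,0,0, 0.02,-1,0,0,0,0, 0,0,0,0,0,0, 0,0,0,0,0,0]'; python3 - <<'E'
from station import r
import cv2,numpy as np
a=r.get_image("scene")["frame"][130:250,170:320]; b=r.get_image("top")["frame"][130:230,170:320]
f=lambda i:cv2.resize(i,None,fx=2.7,fy=2.7,interpolation=cv2.INTER_CUBIC)
cv2.imwrite("pics/s5.png",np.vstack([f(a),f(b)]))
E
```

```text
clock: 18.18
ee_pos: [535.8, -84.9, 242.7]
tool_rot: [[-0.12, 0.993, -0.009], [0.993, 0.12, 0.001], [0.002, -0.009, -1.0]]
force: [0.0, 0.4, -0.6]
opening: -0.6
grasp_force: 0.0
```

View pics/s5.png

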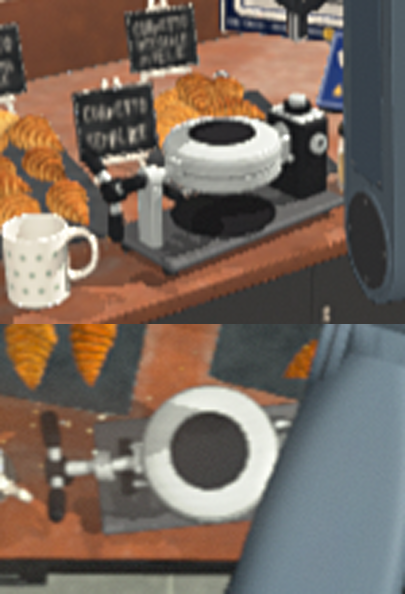

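The iron is turned over: the plates are level, the lid is shut, and one arm points straight down at (113,220). The TCP is over the button, so press.

```bash
python3 -m inch '[0,0,-0.7,0,0,0, 0,0,-0.7,0,0,0, 0,0,-0.5,0,0,0, 0,0,-0.1,0,0,0, 0,0,0,0,0,0]'; python3 -m inch '[0,0,-0.1,0,0,0, 0,0,-0.08,0,0,0, 0,0,0,0,0,0]'
```

```text
clock: 18.9
ee_pos: [536.3, -84.7, 164.1]
tool_rot: [[-0.122, 0.993, -0.007], [0.993, 0.122, -0.001], [0.0, -0.007, -1.0]]
force: [0.8, 0.1, 0.0]
opening: 0.2
grasp_force: 0.0
clock: 19.27
ee_pos: [537.3, -85.4, 157.9]
tool_rot: [[-0.12, 0.993, -0.004], [0.993, 0.12, -0.001], [-0.0, -0.004, -1.0]]
force: [1.1, 0.9, 4.4]
opening: 0.1
grasp_force: 2.1
```

```bash
python3 -m inch '[0,0,-0.06,0,0,0, 0,0,0,0,0,0]'; python3 -m inch '[0,0,-0.05,0,0,0, 0,0,0,0,0,0]'; python3 -m inch '[0,0,-0.05,0,0,0, 0,0,0,0,0,0]'
```

```text
clock: 19.52
ee_pos: [537.3, -85.4, 157.0]
tool_rot: [[-0.121, 0.993, -0.003], [0.993, 0.121, -0.001], [-0.001, -0.003, -1.0]]
force: [-0.8, 2.1, 10.7]
opening: 0.0
grasp_force: 5.0
clock: 19.77
ee_pos: [537.4, -85.4, 156.9]
tool_rot: [[-0.121, 0.993, -0.002], [0.993, 0.121, -0.002], [-0.001, -0.002, -1.0]]
force: [-3.1, 2.0, 14.8]
opening: -0.0
grasp_force: 8.1
clock: 20.02
ee_pos: [537.4, -85.5, 156.8]
tool_rot: [[-0.121, 0.993, -0.0], [0.993, 0.121, -0.002], [-0.002, -0.0, -1.0]]
force: [-5.4, 2.9, 23.2]
opening: 0.2
grasp_force: 11.1
```

The motion stops hard at z≈157, short of the ~153 expected for a full press. I'll look closely at the contact and at the column in the earlier pictures.

```bash
python3 - <<'E'
from station import r
import cv2,numpy as np
from fit import proj
a=r.get_image("scene")["frame"]; cv2.imwrite("pics/s6full.png",a)
u,v=proj("scene",[[535.7,-85.2,150]])[0].round().astype(int); print(u,v)
t=cv2.imread("pics/top0.png"); s0=cv2.imread("pics/scene0.png")
ut,vt=proj("top",[[535.7,-85.2,158]])[0].round().astype(int); print(ut,vt)
f=lambda i,x,y,h:cv2.resize(i[y-h:y+h,x-h:x+h],(390,390),interpolation=cv2.INTER_CUBIC)
print(proj("scene",[[535.7,-85.2,158],[537.4,-85.5,157]]).round(1).tolist())
cv2.imwrite("pics/s6.png",np.hstack([f(a,u,v,25),f(t,ut,vt,15)]))
E
```

```text
280 168
291 172
[[279.9, 166.0], [279.7, 166.1]]
```

View pics/s6.png

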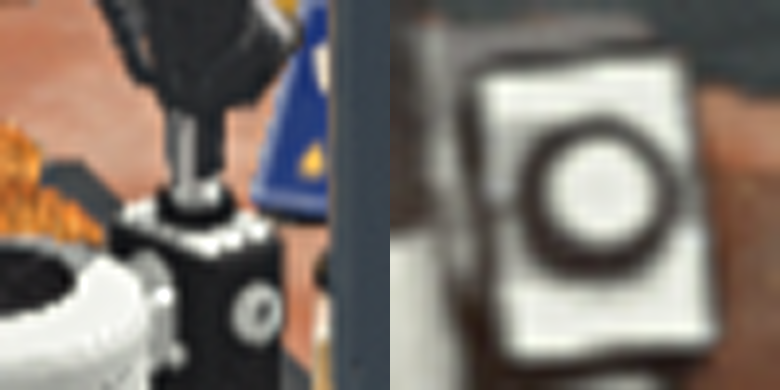

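The fingertip rests on a black collar about 36 mm wide (left crop (197,195)). The button is centred at right-crop (604-390,190), which is about (538,-87) in world. I'll release in small steps to see whether the force falls off like a spring (button pressed) or drops at once (collar).

```bash
(python3 -m inch '[0,0,0.16,0,0,0, 0,0,0,0,0,0]'; python3 -m inch '[0,0,0.03,0,0,0, 0,0,0,0,0,0, 0,0,0,0,0,0]';  python3 -m inch '[0,0,0.03,0,0,0, 0,0,0,0,0,0, 0,0,0,0,0,0]'; python3 -m inch '[0,0,0.03,0,0,0, 0,0,0,0,0,0, 0,0,0,0,0,0]'; python3 -m inch '[0,0,0.03,0,0,0, 0,0,0,0,0,0, 0,0,0,0,0,0]'; python3 -m inch '[0,0,0.03,0,0,0, 0,0,0,0,0,0, 0,0,0,0,0,0]') | grep -E "clock|pos|force"
```

```text
clock: 20.32
ee_pos: [537.2, -85.5, 157.9]
force: [1.7, 2.4, 4.0]
grasp_force: 2.1
clock: 20.7
ee_pos: [536.5, -85.6, 157.6]
force: [4.0, 1.1, 3.9]
grasp_force: 2.2
clock: 21.08
ee_pos: [536.1, -85.6, 158.8]
force: [3.1, -0.2, 3.1]
grasp_force: 1.8
clock: 21.45
ee_pos: [535.7, -85.5, 159.8]
force: [1.4, -1.1, 3.4]
grasp_force: 1.4
clock: 21.82
ee_pos: [535.7, -85.5, 161.0]
force: [1.0, -0.9, 1.2]
grasp_force: 1.0
clock: 22.2
ee_pos: [535.6, -85.1, 162.1]
force: [0.2, -1.0, 0.7]
grasp_force: 0.5
```

The force falls off linearly over about 5 mm, like a spring, so the button was fully down at the hard stop. Lift clear and check.

```bash
python3 -m inch '[0,0,0.3,0,0,0, 0,0,0.8,0,0,0, 0,0,1,0,0,0, 0,0,1,0,0,0, -0.8,-0.8,0.5,0,0,0, -0.8,-0.8,0,0,0,0, -0.8,-0.8,0,0,0,0, -0.8,-0.8,0,0,0,0, -0.5,-0.8,0,0,0,0, 0,0,0,0,0,0, 0,0,0,0,0,0]'; python3 - <<'E'
from station import r
import cv2,numpy as np
a=r.get_image("scene")["frame"][130:250,170:320]; b=r.get_image("top")["frame"][130:240,140:410]
f=lambda i,w:cv2.resize(i,(w,round(i.shape[0]*w/i.shape[1])),interpolation=cv2.INTER_CUBIC)
c=[f(a,400),f(b,700)]; h=np.zeros((c[0].shape[0]+c[1].shape[0],700,3),np.uint8)
h[:c[0].shape[0],:400]=c[0]; h[c[0].shape[0]:]=c[1]; h=h[:600]; cv2.imwrite("pics/s7.png",h)
E
```

```text
clock: 23.58
ee_pos: [388.3, -245.1, 307.0]
tool_rot: [[-0.12, 0.993, -0.006], [0.993, 0.12, -0.0], [0.0, -0.006, -1.0]]
force: [0.0, -0.6, -0.5]
opening: -0.2
grasp_force: 0.0
```

View pics/s7.png

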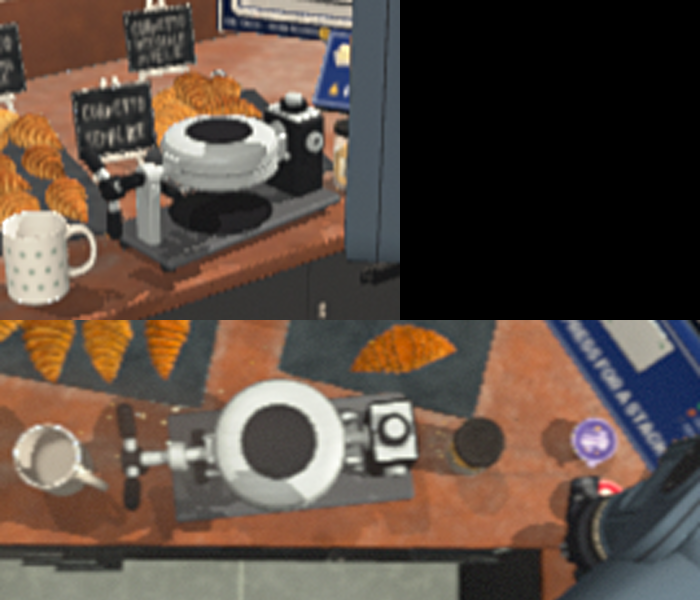

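The lid is shut, the iron is turned over and level, the button at (395,430) is up, and the mug and jar are where they were. Handing in.

```bash
python3 -c "
from station import r
print(r.close_job())"
```

```text
the job is handed in; nothing more can be done
None
```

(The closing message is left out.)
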